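Crack the drying canister open

ROBOT

A 7-joint arm with a two-finger parallel gripper is mounted at the origin on a cart in front of the work surface, level with it; the furniture and walls round the work are solid. World frame = base frame: x ahead of the robot, y to its left, z up, the work surface at z = 0. Lengths are in mm, angles in rad, forces in N, time in s.
With the tool pointing down it reaches from about 350 to 900 mm from the base axis. Payload 8.1 kg.
Tool frame: the origin (TCP) lies midway between the tips of the shut fingers; the grasp point (between the pads) lies 19 mm behind it; z points along the fingers, y is the line along which they close (so a half turn about z gives the same grasp; the last joint's range is limited). The gripper opens to 85 mm and grips with 20 to 120 N. Pads are 22 mm wide; open, the fingers measure 114 mm over their backs; the gripper's body (76 mm by 85 mm) begins 54 mm behind the grasp point. The pads swing forward as they close: fully open they stand 13 mm farther back than shut.
Start: joints at [-1.422, 0.434, 0.025, 1.573, -0.012, 1.134, -0.075], TCP at [155.744, 605.297, 231.323] pointing down, gripper open.
Joint ranges: [-2.62, 2.62], [-0.44, 2.09], [-1.27, 1.32], [0.08, 2.57], [-1.32, 4.46], [0.12, 2], [-2.74, 2.74]. Speed limits (rad/s): [2.22, 2.22, 3.01, 3.01, 3.14, 3.14, 3.14].

INTERFACE

Orientations are given as [roll, pitch, yaw] about the fixed x, y, z axes, in that order (R = Rz(yaw) Ry(pitch) Rx(roll)).
In Python, from rig import r gives the robot as it stands. The module is installed in compiled form; this text tells all that it offers.
- The arm moves only by the shell command python3 -m crank FILE, which reads ROWS from the file FILE. ROWS is a JSON list of rows, 1 to 20 of them, each written [[dx, dy, dz], [rx, ry, rz], opening]: dx, dy, dz in m, then a rotation vector rx, ry, rz in rad, then the finger opening in mm; each row is the pose to reach, as a shift and turn from the pose commanded when the command began, along the tool's axes at that moment; what a row does not reach only later rows make up. A row lasts 1/10 s, in which the tool goes at most 50 mm and 0.15 rad, less where a joint would pass 70% of its speed; a pose out of reach is approached as far as the arm can. The fingers move at their own pace and stop on an object; the grip force is fixed at half the most. Time passes only in rows, so rows that do not move let the fingers close. It prints the time, the measured TCP pose, the force, the opening and the grip force at its end. Input that does not fit is refused with a message, and nothing moves.
- r.get_obs(): the state, without advancing time (a new reading comes with each control period).
- r.get_image(name): name is "side" or "top"; returns a dict with "frame" (384x512x3 uint8, red, green, blue), "vertical_fov" (degrees; the focal length in pixels is half the picture's height over the tangent of half this angle, whatever the lens; pixels are square), "cx", "cy" (the principal point, pixels), "world_to_cam" (4x4, takes a point from world to camera coordinates). Camera axes: x right, y down, z forward; pixel columns grow to the right and rows downward; lengths in mm; the calibration is good to about 2 mm. A picture is of the moment at which its call begins. There is no depth.
- r.finish_job(): hands the job in; it is judged then, once.
The state is a dict: "clock": time; "joint_pos": joint angles; "joint_vel": joint speeds; "joint_torque": joint torques, N m; "tool_pos": TCP position; "tool_rot": TCP orientation; "contact_force": force on the tool from outside, world axes, zero at the start; "torque": the same for the moment, N m; "finger_gap": finger opening in mm; "grasp_force": force on a finger pad.
Only numpy, scipy, OpenCV 4.12 (cv2) and the standard library are available. Lean on these libraries where they do the work, as an engineer would, in place of code of your own. Each camera call takes 0.05 s, during which the arm holds its last target. There are 200 camera calls.

TASK

The lid of the metal drying canister is stuck in its seal: take it by the bar handle, pull it straight up until the seal lets go, and catch it there so that air can creep in, with the lid held level over the mouth about 15 mm clear of the rim (never lifted away by more than 40 mm). Hold it there steadily for some 4 seconds and finish still holding it, with nothing but the gripper carrying it. Leave the bottle, the vial and the cap beside the canister where they stand.

Things in the scene. Friction and masses are not known exactly. Their poses are not given: they have to be found in the camera images.
- jar: Drying canister: round bare-metal pot, 100 mm outside diameter, 90 mm high, wall 5 mm, fixed to the bench so that it cannot lift or slide. Origin at the centre of its underside, z up. Three springy rubber lugs 6 mm below the rim inside the neck grip the lid's plug and are the seal.
- jar_rim (a point): Centre of the canister's mouth, at the height of its rim (90 mm above the canister's origin).
- lid: Loose grey lid, about 300 g, 106 mm wide, 9 mm thick, on the canister's rim. Origin at the centre of the flange's underside (at rest at point jar_rim); z up, x along the bar handle. A beaded plug 77 mm wide, 16 mm long hangs in the neck. Pulled up, resistance grows over some 4 mm to a peak of 12 to 20 N, then drops and the lugs pop the lid up to about 9 mm; above 10 mm only its weight remains.
- lid_handle (a point): Centre of the lid's black bar handle, 40 mm above the lid's origin: level bar 64 mm long (lid's x), 14 mm wide (lid's y), 16 mm high, on two 10 mm posts 24 mm either side of its middle. Grip it from above at its middle, fingers closing along the lid's y; 23 mm of air below the bar.
- dropper: Brown dropper bottle, 33 mm across, 102 mm high, standing loose to the left of the canister, about 150 mm from its axis; a bystander. Origin at the centre of its underside.
- vial: Small capped vial, 22 mm across, 62 mm high, standing loose to the right of the canister, about 140 mm from its axis; a bystander. Origin at the centre of its underside.
- cap: Flat black eyepiece cap, 45 mm across, 14 mm high, lying loose on the robot's side of the canister, about 105 mm from its axis; a bystander. Origin at the centre of its underside.
Mind the look-alikes: they are no part of the job. Leave any yellow look-alike of the lid alone.

How it is judged (in metres and radians):
On the way, in this order (a step that is already met when the one before it is completed fails the run):
1. the gripper has hold of the lid while it is still seated (lifted less than 3 mm) (contact force between the fingers and lid above 2 N and z of lid in the frame of jar_rim below 0.003 m), for 0.1 s.
2. the freed lid is held slightly open, 9 to 25 mm above the rim, for 3 s (contact force between the fingers and lid above 2 N and z of lid in the frame of jar_rim between 0.009 and 0.025 m and horizontal distance between lid and jar_rim below 0.012 m), for 3 s.
At the end, for the whole second after the job is handed in: The lid is held still in the gripper, its underside 9 to 25 mm above the canister's rim, within 12 mm of the canister's axis, level to 0.15 rad, and no longer resting on the canister or its seal (all of step 2 and angle between lid's own z axis and vertical below 0.15 rad and contact force between lid and jar below 0.5 N and linear speed of lid below 0.02 m/s); the arm keeps its last pose, push and grip.
It fails at once if the lid is pulled away from the canister (more than 40 mm above the rim) (z of lid in the frame of jar_rim above 0.04 m).
It fails at once if the dropper bottle, the vial or the cap is disturbed (moved more than 15 mm or tipped) (distance of any of dropper, vial, cap from where it was at the start of the episode above 0.015 m or angle between any of dropper, vial's own z axis and vertical above 0.5 rad).
It also fails if it takes over 40 s, if anything falls off the work surface, if the arm or the gripper's body presses on something with over 40 N, if the wrist force passes 120 N, or if a joint passes its speed limit or range.

## Working session

There is one attempt and no reset: what is moved stays moved. The work goes in short steps, Python scripts to look and compute and a shell command to move; the robot and the scene stay as the last step left them, time stands still between calls to the robot, and variables do not carry over. Pictures are saved under pics/ and viewed, at most 10 in all, crops included, and the job is handed in when it is done.

```bash
mkdir -p pics; cat > h.py <<'E'
import numpy as np,cv2
from rig import r
def snap(n,f):
    im=r.get_image(n); cv2.imwrite(f,im["frame"][:,:,::-1]); return im
E
python3 - <<'E'
from h import *
for n in("side","top"):
    im=snap(n,f"pics/{n}0.png"); print(n,im["vertical_fov"],im["cx"],im["cy"],np.round(im["world_to_cam"],4).tolist())
o=r.get_obs();print(o["clock"],o["tool_pos"],o["tool_rot"],o["contact_force"],o["finger_gap"])
E
```

```text
side 50.19182841953163 259.97484039670906 191.12092534327994 [[0.9671, -0.2532, -0.024, -522.6126], [-0.1325, -0.4208, -0.8974, 173.1895], [0.2171, 0.8711, -0.4405, 781.6646], [0.0, 0.0, 0.0, 1.0]]
top 56.24374262553692 257.47790350128093 192.68646646552898 [[0.0109, -0.9999, 0.0059, 7.906], [-0.9914, -0.0116, -0.13, 546.7079], [0.13, -0.0044, -0.9915, 887.8457], [0.0, 0.0, 0.0, 1.0]]
0.1 [155.65830427 604.84869863 230.62254956] [-3.14019051e+00  1.25221645e-04  2.88973014e+00] [ 0.03187856 -0.12237161 -0.26984846] 85.23215738934381
```

View pics/side0.png

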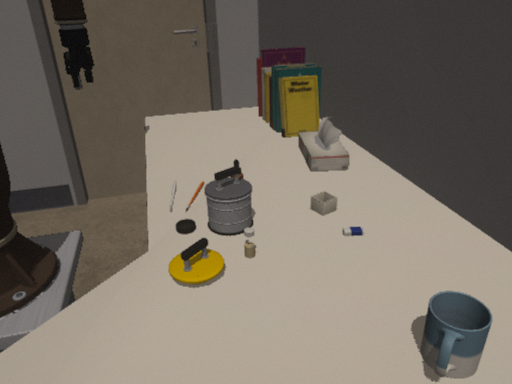

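View pics/top0.png

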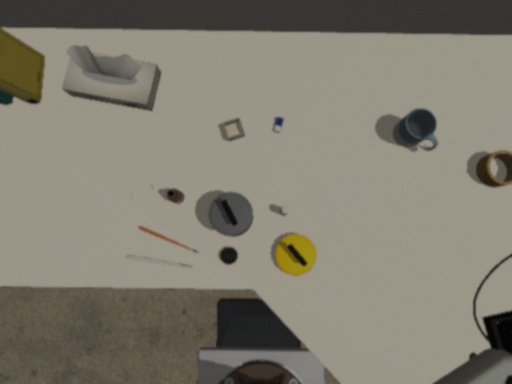

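```bash
python3 - <<'E'
import cv2,numpy as np
t=cv2.imread("pics/top0.png")[180:250,195:275];s=cv2.imread("pics/side0.png")[155:240,190:270]
t=cv2.resize(t,None,fx=7,fy=7,interpolation=2)[:490];s=cv2.resize(s,None,fx=7,fy=7,interpolation=2)
cv2.imwrite("pics/tc.png",t);cv2.imwrite("pics/sc.png",s)
E
```

```text
(no output)
```

View pics/tc.png

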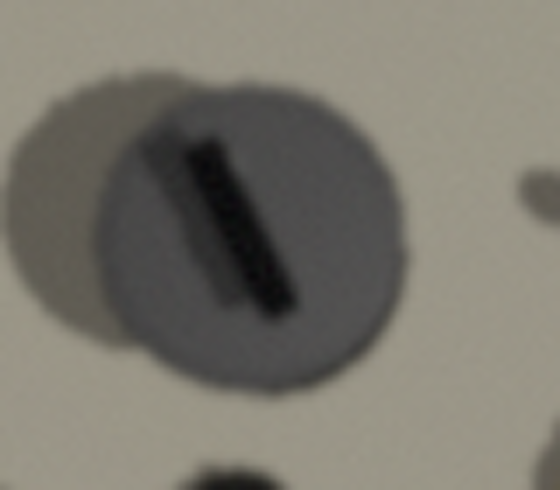

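View pics/sc.png

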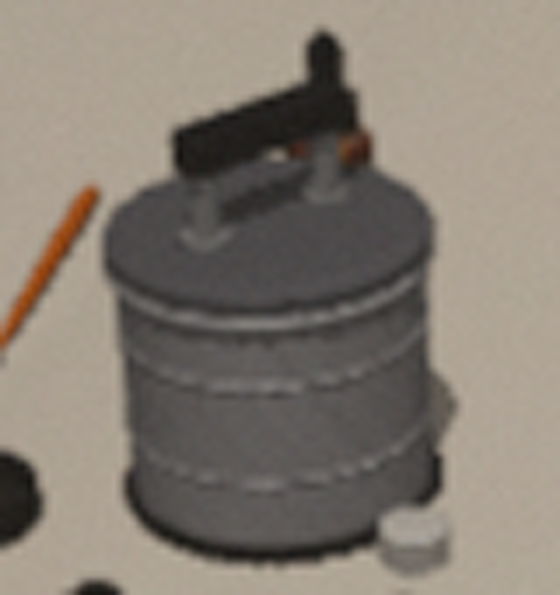

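```bash
cat >> h.py <<'E'
def f(im): return 192/np.tan(np.radians(im["vertical_fov"]/2))
def proj(im,p):
    c=im["world_to_cam"]@np.r_[p,1]; return np.array([im["cx"],im["cy"]])+f(im)*c[:2]/c[2]
def back(im,uv,z):
    W=np.array(im["world_to_cam"]);R=W[:3,:3];C=-R.T@W[:3,3]
    d=R.T@np.r_[(np.array(uv)-[im["cx"],im["cy"]])/f(im),1]
    return C+d*(z-C[2])/d[2]
E
python3 - <<'E'
from h import *
from scipy.spatial.transform import Rotation as Ro
T=r.get_image("top");S=r.get_image("side")
t=lambda u,v:(195+(u+.5)/7-.5,180+(v+.5)/7-.5); s=lambda u,v:(190+(u+.5)/7-.5,155+(v+.5)/7-.5)
disc=back(T,t(251,239),99);bar=back(T,t(241,228),137)
a=back(T,t(204,139),138);b=back(T,t(281,313),138)
print("disc",disc,"diam",np.linalg.norm(back(T,t(97,239),97)-back(T,t(406,239),97)),"bar",bar,"len",np.linalg.norm(a-b),"mid",(a+b)/2,"ang",np.degrees(np.arctan2(*(b-a)[1::-1])))
print("side bar",back(S,s(265,128),130), "side disc top", back(S,s(270,235),99))
sa=back(S,s(193,142),134);sb=back(S,s(340,92),134);print("side ang",np.degrees(np.arctan2(*(sb-sa)[1::-1])),np.linalg.norm(sa-sb))
for n,uv,z in(("drop",(170,193),102),("vial",(285,209),62),("cap",(229,255),14)):print(n,back(T,uv,z))
o=r.get_obs();R=Ro.from_euler("xyz",o["tool_rot"]);print(R.as_matrix().round(3).tolist(),o["tool_pos"])
E
```

```text
disc [487.19415129  78.0018825   99.        ] diam 104.97502369428443 bar [488.01915506  78.64768386 137.        ] len 61.906833070222234 mid [488.72126759  78.15933085 138.        ] ang -155.0551972007451
side bar [489.69641793  75.03369129 130.        ] side disc top [487.10400495  62.60205239  99.        ]
side ang 25.73924971095074 56.78623806776441
drop [534.70225923 222.59970554 102.        ]
vial [503.07514935 -54.5938125   62.        ]
cap [386.95550809  85.44488115  14.        ]
[[-0.968, 0.249, -0.0], [0.249, 0.968, -0.001], [-0.0, -0.001, -1.0]] [155.69789524 604.99074445 230.81157917]
```

```bash
python3 - <<'E'
from h import *
S=r.get_image("side");T=r.get_image("top")
def ol(z,c=(488.2,77.5),rad=53):
    P=np.array([proj(S,(c[0]+rad*np.cos(t),c[1]+rad*np.sin(t),z)) for t in np.linspace(0,6.28,60)]);P=((P-[190,155])+.5)*7-.5
    return P.min(0).round(),P.max(0).round()
print("99",ol(99),"90",ol(90),"base",ol(0,rad=50))
E
```

```text
99 (array([ 97., 147.]), array([431., 290.])) 90 (array([ 99., 172.]), array([432., 317.])) base (array([131., 410.]), array([432., 565.]))
```

Units first: shifts go in m. So -454 mm is -0.454, -428 mm is -0.428.

```bash
echo '[[[-0.015, -0.014, 0], [0, 0, 0], 85], [[-0.045, -0.042, 0], [0, 0, -0.05], 85], [[-0.079, -0.074, 0], [0, 0, -0.15], 85], [[-0.113, -0.107, 0], [0, 0, -0.25], 85], [[-0.148, -0.139, 0], [0, 0, -0.35], 85], [[-0.182, -0.172, 0], [0, 0, -0.45], 85], [[-0.217, -0.204, 0], [0, 0, -0.55], 85], [[-0.251, -0.237, 0], [0, 0, -0.65], 85], [[-0.286, -0.269, 0], [0, 0, -0.688], 85], [[-0.32, -0.302, 0], [0, 0, -0.688], 85], [[-0.355, -0.334, 0], [0, 0, -0.688], 85], [[-0.389, -0.367, 0.01], [0, 0, -0.688], 85], [[-0.42, -0.396, 0.02], [0, 0, -0.688], 85], [[-0.44, -0.415, 0.035], [0, 0, -0.688], 85], [[-0.45, -0.424, 0.045], [0, 0, -0.688], 85], [[-0.454, -0.428, 0.051], [0, 0, -0.688], 85], [[-0.454, -0.428, 0.051], [0, 0, -0.688], 85], [[-0.454, -0.428, 0.051], [0, 0, -0.688], 85], [[-0.454, -0.428, 0.051], [0, 0, -0.688], 85]]' > rows.txt && python3 -m crank rows.txt
python3 - <<'E'
from h import *
T=snap("top","pics/t1.png");S=snap("side","pics/s1.png")
a=cv2.resize(cv2.imread("pics/t1.png")[150:270,170:290],(400,400),interpolation=2);b=cv2.resize(cv2.imread("pics/s1.png")[90:250,160:320],(400,400),interpolation=2)
cv2.imwrite("pics/j1.png",np.hstack([a,b]))
o=r.get_obs();print(o["tool_pos"],o["tool_rot"],o["contact_force"])
E
```

```text
clock: 2.2
tool_pos: [488.6, 78.9, 180.9]
tool_rot: [3.141, 0.001, -2.704]
contact_force: [0.3, 0.8, 0.0]
finger_gap: 85.1
grasp_force: 0.0
[488.70840958  78.61856648 180.8319195 ] [ 3.14138023e+00  9.63804317e-04 -2.70394974e+00] [-0.45415459  0.45345062 -0.81246926]
```

View pics/j1.png

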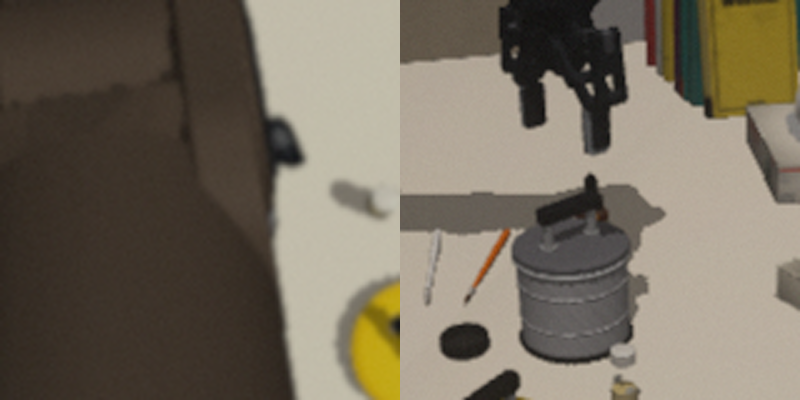

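In the tool's units: 69 mm is 0.069, 66 mm is 0.066.

```bash
echo '[[[0, 0, 0.01], [0, 0, 0], 85], [[0, 0, 0.025], [0, 0, 0], 85], [[0, 0, 0.04], [0, 0, 0], 85], [[0, 0, 0.052], [0, 0, 0], 85], [[0, 0, 0.061], [0, 0, 0], 85], [[0, 0, 0.066], [0, 0, 0], 85], [[0, 0, 0.069], [0, 0, 0], 60], [[0, 0, 0.069], [0, 0, 0], 40], [[0, 0, 0.069], [0, 0, 0], 30]]' > rows.txt && python3 -m crank rows.txt
python3 - <<'E'
from h import *
S=snap("side","pics/s2.png")
cv2.imwrite("pics/s2c.png",cv2.resize(S["frame"][120:240,180:280,::-1],(500,600),interpolation=2))
E
```

```text
clock: 3.2
tool_pos: [489.1, 77.7, 111.7]
tool_rot: [-3.142, 0.001, -2.706]
contact_force: [0.2, -0.7, -0.3]
finger_gap: 43.7
grasp_force: 0.0
```

View pics/s2c.png

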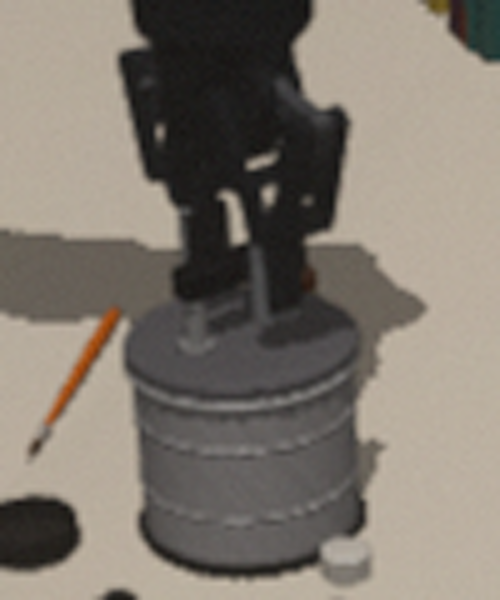

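The fingers straddle the bar near its middle: the near finger is at about (285,230) in the crop, and the left bar end and post stay visible at (190,300). Next I close.

```bash
echo '[[[0, 0, 0], [0, 0, 0], 25], [[0, 0, 0], [0, 0, 0], 18], [[0, 0, 0], [0, 0, 0], 5], [[0, 0, 0], [0, 0, 0], 0], [[0, 0, 0], [0, 0, 0], 0], [[0, 0, 0], [0, 0, 0], 0], [[0, 0, 0], [0, 0, 0], 0]]' > rows.txt && python3 -m crank rows.txt
```

```text
clock: 3.95
tool_pos: [488.9, 78.2, 111.8]
tool_rot: [3.141, 0.001, -2.705]
contact_force: [-2.1, 2.2, 5.0]
finger_gap: 13.1
grasp_force: 58.6
```

In the tool's units: -2 mm is -0.002, -1 mm is -0.001.

```bash
echo '[[[0, 0, -0.0005], [0, 0, 0], 0], [[0, 0, -0.001], [0, 0, 0], 0], [[0, 0, -0.0015], [0, 0, 0], 0], [[0, 0, -0.002], [0, 0, 0], 0], [[0, 0, -0.0025], [0, 0, 0], 0], [[0, 0, -0.003], [0, 0, 0], 0], [[0, 0, -0.003], [0, 0, 0], 0]]' > rows.txt && python3 -m crank rows.txt
```

```text
clock: 4.65
tool_pos: [488.1, 77.7, 114.0]
tool_rot: [3.141, -0.001, -2.705]
contact_force: [-1.0, 3.6, -9.8]
finger_gap: 12.9
grasp_force: 58.4
```

In the tool's units: -7 mm is -0.007, -6 mm is -0.006.

```bash
echo '[[[0, 0, -0.001], [0, 0, 0], 0], [[0, 0, -0.002], [0, 0, 0], 0], [[0, 0, -0.003], [0, 0, 0], 0], [[0, 0, -0.004], [0, 0, 0], 0], [[0, 0, -0.005], [0, 0, 0], 0], [[0, 0, -0.006], [0, 0, 0], 0], [[0, 0, -0.007], [0, 0, 0], 0], [[0, 0, -0.007], [0, 0, 0], 0]]' > rows.txt && python3 -m crank rows.txt
```

```text
clock: 5.45
tool_pos: [489.6, 77.2, 121.9]
tool_rot: [-3.141, 0.002, -2.706]
contact_force: [-0.3, 0.7, 1.8]
finger_gap: 12.9
grasp_force: 60.6
```

```bash
echo '[[[0, 0, -0.001], [0, 0, 0], 0], [[0, 0, -0.002], [0, 0, 0], 0], [[0, 0, -0.003], [0, 0, 0], 0], [[0, 0, -0.004], [0, 0, 0], 0], [[0, 0, -0.005], [0, 0, 0], 0], [[0, 0, -0.006], [0, 0, 0], 0], [[0, 0, -0.006], [0, 0, 0], 0], [[0, 0, -0.006], [0, 0, 0], 0]]' > rows.txt && python3 -m crank rows.txt
python3 - <<'E'
from h import *
S=snap("side","pics/s3.png")
cv2.imwrite("pics/s3c.png",cv2.resize(S["frame"][155:240,190:270,::-1],(560,595),interpolation=2))
def ol(z,c=(488.5,77.5),rad=53):
    P=np.array([proj(S,(c[0]+rad*np.cos(t),c[1]+rad*np.sin(t),z)) for t in np.linspace(0,6.28,60)]);P=((P-[190,155])+.5)*7-.5
    return P.min(0).round(),P.max(0).round()
for z in (90,99,105,106,114):print(z,ol(z))
o=r.get_obs();print(o["tool_pos"],o["contact_force"],o["torque"])
E
```

```text
clock: 6.25
tool_pos: [488.8, 77.6, 127.3]
tool_rot: [-3.142, 0.0, -2.705]
contact_force: [0.7, -0.1, -4.2]
finger_gap: 12.8
grasp_force: 60.0
90 (array([100., 172.]), array([433., 317.]))
99 (array([ 98., 147.]), array([432., 290.]))
105 (array([ 96., 131.]), array([432., 272.]))
106 (array([ 96., 128.]), array([432., 270.]))
114 (array([ 94., 106.]), array([431., 246.]))
[488.74181066  77.65198059 127.29898958] [ 0.14825247  0.38365379 -3.60339033] [0.02388537 0.0069689  0.00048122]
```

View pics/s3c.png

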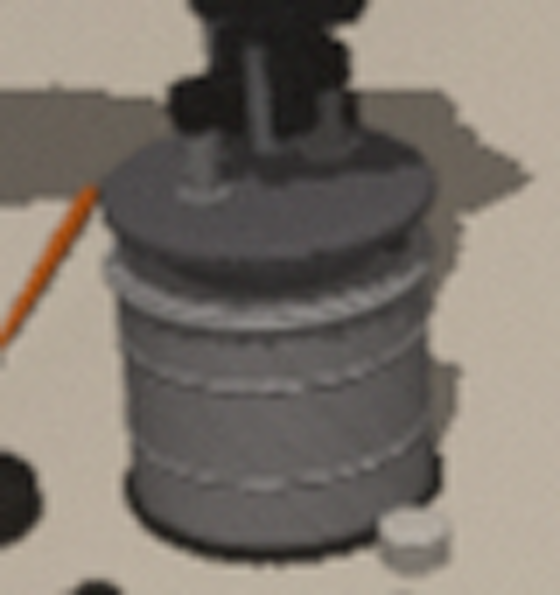

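The lid is level and lifted: the post base rose from row 237 to 193 in the crop, about 15.6 mm. The measured load is about 3 to 4 N, so it is only the lid's weight. I hold now.

```bash
Z=1; echo '[[[0, 0, 0], [0, 0, 0], 0], [[0, 0, 0], [0, 0, 0], 0], [[0, 0, 0], [0, 0, 0], 0], [[0, 0, 0], [0, 0, 0], 0], [[0, 0, 0], [0, 0, 0], 0], [[0, 0, 0], [0, 0, 0], 0], [[0, 0, 0], [0, 0, 0], 0], [[0, 0, 0], [0, 0, 0], 0], [[0, 0, 0], [0, 0, 0], 0], [[0, 0, 0], [0, 0, 0], 0], [[0, 0, 0], [0, 0, 0], 0], [[0, 0, 0], [0, 0, 0], 0], [[0, 0, 0], [0, 0, 0], 0], [[0, 0, 0], [0, 0, 0], 0], [[0, 0, 0], [0, 0, 0], 0], [[0, 0, 0], [0, 0, 0], 0], [[0, 0, 0], [0, 0, 0], 0], [[0, 0, 0], [0, 0, 0], 0], [[0, 0, 0], [0, 0, 0], 0], [[0, 0, 0], [0, 0, 0], 0]]' > rows.txt && python3 -m crank rows.txt
echo '[[[0, 0, 0], [0, 0, 0], 0], [[0, 0, 0], [0, 0, 0], 0], [[0, 0, 0], [0, 0, 0], 0], [[0, 0, 0], [0, 0, 0], 0], [[0, 0, 0], [0, 0, 0], 0], [[0, 0, 0], [0, 0, 0], 0], [[0, 0, 0], [0, 0, 0], 0], [[0, 0, 0], [0, 0, 0], 0], [[0, 0, 0], [0, 0, 0], 0], [[0, 0, 0], [0, 0, 0], 0], [[0, 0, 0], [0, 0, 0], 0], [[0, 0, 0], [0, 0, 0], 0], [[0, 0, 0], [0, 0, 0], 0], [[0, 0, 0], [0, 0, 0], 0], [[0, 0, 0], [0, 0, 0], 0], [[0, 0, 0], [0, 0, 0], 0], [[0, 0, 0], [0, 0, 0], 0], [[0, 0, 0], [0, 0, 0], 0], [[0, 0, 0], [0, 0, 0], 0], [[0, 0, 0], [0, 0, 0], 0]]' > rows.txt && python3 -m crank rows.txt
python3 - <<'E'
from h import *
S=snap("side","pics/s4.png")
a=cv2.imread("pics/s3.png");print("side change px",(cv2.absdiff(a,cv2.imread("pics/s4.png")).max(2)>40).sum())
cv2.imwrite("pics/s4c.png",cv2.resize(S["frame"][130:290,150:300,::-1],(562,600),interpolation=2))
E
```

```text
clock: 8.3
tool_pos: [488.8, 77.6, 127.3]
tool_rot: [3.142, 0.0, -2.705]
contact_force: [-0.5, 0.3, -4.0]
finger_gap: 12.8
grasp_force: 60.0
clock: 10.3
tool_pos: [488.8, 77.7, 127.3]
tool_rot: [3.142, 0.0, -2.705]
contact_force: [0.0, 0.0, -3.4]
finger_gap: 12.8
grasp_force: 60.0
side change px 0
```

View pics/s4c.png

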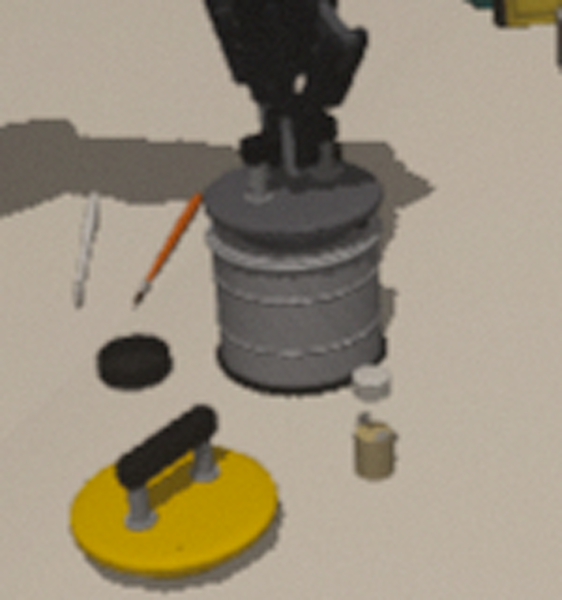

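The lid is still held level over the mouth at (295,195) and nothing has moved. The cap at (135,360) is untouched.

```bash
python3 -c "
from rig import r
print(r.finish_job())"
```

```text
the job is handed in; nothing more can be done
None
```

The lid came free of its seal and was held level about 15 mm above the rim for over 4 s; I handed the job in with the gripper still carrying it, without disturbing the bottle, vial or cap as far as the camera showed.

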